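# Set three flush-pin depth gauges in order

### The job

Check the bores of the three bushings: with a fingertip, gently press the blue-capped gauge pin fully down, then the yellow one, then the red one, in that order. Do not lift, tip or shove the bushings, and leave everything else on the bench where it is.

Things in the scene. Friction and masses are not known exactly. Their poses are not given: they have to be found in the camera images.
- gauge_blue: upright loose turned-steel bushing (52 mm diameter, 75 mm tall) standing on the bench, with a flush-pin depth gauge set in its top; the steel gauge neck (24 mm diameter) with its blue collar ends 95 mm above the bench. Origin: centre of the underside, z up. Bushing, gauge and pin together weigh roughly 0.25 to 0.45 kg. They should not be lifted, tipped or shoved more than about 20 mm
- blue_cap (a point): centre of the top face of the blue round cap (25 mm diameter, 8 mm thick) of that gauge's pin; up to 113 mm above the bench when raised, 103 mm when fully down; it moves with the pin
- blue_pin (a joint): travel of the blue-capped pin in m: 0 = fully up, 0.010 = fully down (cap resting on the neck); starts 0 to 0.0015. It slides straight down against about 2.5 N of friction, has no spring, and stays where it is left; below it is a hard stop
- gauge_yellow: upright loose turned-steel bushing (52 mm diameter, 75 mm tall) standing on the bench, with a flush-pin depth gauge set in its top; the steel gauge neck (24 mm diameter) with its yellow collar ends 95 mm above the bench. Origin: centre of the underside, z up. Bushing, gauge and pin together weigh roughly 0.25 to 0.45 kg. They should not be lifted, tipped or shoved more than about 20 mm
- yellow_cap (a point): centre of the top face of the yellow round cap (25 mm diameter, 8 mm thick) of that gauge's pin; up to 113 mm above the bench when raised, 103 mm when fully down; it moves with the pin
- yellow_pin (a joint): travel of the yellow-capped pin in m: 0 = fully up, 0.010 = fully down (cap resting on the neck); starts 0 to 0.0015. It slides straight down against about 2.5 N of friction, has no spring, and stays where it is left; below it is a hard stop
- gauge_red: upright loose turned-steel bushing (52 mm diameter, 75 mm tall) standing on the bench, with a flush-pin depth gauge set in its top; the steel gauge neck (24 mm diameter) with its red collar ends 95 mm above the bench. Origin: centre of the underside, z up. Bushing, gauge and pin together weigh roughly 0.25 to 0.45 kg. They should not be lifted, tipped or shoved more than about 20 mm
- red_cap (a point): centre of the top face of the red round cap (25 mm diameter, 8 mm thick) of that gauge's pin; up to 113 mm above the bench when raised, 103 mm when fully down; it moves with the pin
- red_pin (a joint): travel of the red-capped pin in m: 0 = fully up, 0.010 = fully down (cap resting on the neck); starts 0 to 0.0015. It slides straight down against about 2.5 N of friction, has no spring, and stays where it is left; below it is a hard stop
- plain_bushing: plain steel bushing without a gauge, 52 mm diameter, 75 mm tall, standing (its bore is not used); origin under its centre. A bystander: leave alone
- ring_gauge: flat steel ring gauge, 87 mm diameter, 18 mm tall; origin under its centre. A bystander: leave alone
- tape_roll: roll of masking tape lying flat, 94 mm diameter, 24 mm tall; origin under its centre. A bystander: leave alone
- marker_black: marker pen with a black cap lying flat, 136 x 14 x 15 mm; origin under its centre. A bystander: leave alone
- brush: flat brush lying, 190 x 26 x 12 mm; origin under its centre. A bystander: leave alone

How it is judged:
By the outcome, as a careful person would: the job done as asked, in the order asked, and still so for the second after the job is handed in, with the robot touching nothing.
It also fails if it takes over 38 s, if anything falls off the work surface, if the arm or the gripper's body presses on something with over 40 N, if the wrist force passes 120 N, or if a joint passes its speed limit or range.

### The arm

A 6-joint arm with a two-finger parallel gripper is mounted at the origin on the work surface; the furniture and walls round the work are solid. World frame = base frame: x ahead of the robot, y to its left, z up, the work surface at z = 0. Lengths are in m, angles in rad, forces in N, time in s.
With the tool pointing down it reaches from about 0.35 to 1 m from the base axis. Payload 7.1 kg.
Tool frame: the origin (TCP) lies at the centre of the arm's flange, where the gripper is bolted on; the fingertips stand 173 mm ahead of it and the grasp point (between the pads) lies 155 mm ahead of it (ctrl.nose_length is the distance from the TCP to the fingertips, in m); z points along the fingers, y is the direction in which the jaws open and shut (so a half turn about z gives the same grasp; the last joint's range is limited). The gripper opens to 85 mm and grips with 20 to 120 N. Pads are 22 mm wide; open, the fingers measure 114 mm over their backs; the gripper's body (76 mm by 85 mm) begins 54 mm behind the grasp point. The pads swing forward as they close: fully open they stand 13 mm farther back than shut.
Start: joints at [-1.334, 0.423, 1.63, -0, 1.089, -0.019], TCP at [0.158, -0.605, 0.405] pointing down, gripper open.
Joint ranges: [-3, 3], [-0.9, 2.11], [0.09, 2.58], [-1.31, 4.45], [0.11, 2.69], [-2.54, 2.54]. Speed limits (rad/s): [2.39, 2.39, 3.01, 3.14, 3.14, 3.14].

### API

Orientations are given as a unit quaternion [x, y, z, w].
In Python, from workcell import ctrl, eoat, eyes gives the robot as it stands. The module is installed in compiled form; this text tells all that it offers. Calls block until the motion is done:
- ctrl.move_to(position, orientation): joint-space move of the TCP to a pose.
- ctrl.servo_line(position, orientation=None, speed=0.15, f_stop=None): straight line of the TCP; orientation=None keeps the orientation; speed is the mean speed in m/s. With f_stop (N) it stops when the force on the tool has changed by that much, and returns True; else False.
- ctrl.set_joints(angles): joint-space move.
- eoat.move_gripper(opening): opening from 0.0 (shut) to 1.0 (fully open); the grip force is fixed at half the most; returns when the fingers have stopped.
- ctrl.dwell(seconds).
- ctrl.ik(position, orientation): joint angles nearest the present ones, or None.
- ctrl.get_state(): the state.
- eyes.grab_frame(name): name is "side" or "top" or "wrist"; returns the picture (420x560x3 uint8, red, green, blue); there is no depth.
- eyes.camera_params(name): a dict with "intrinsics" (3x3 intrinsics, pixels), "k1" (the pictures are not rectified: a ray, as slopes to the right and down, at radius r is drawn at 1 + k1 r^2 times it, then the intrinsics apply), "pose" (4x4, takes a point from camera to world coordinates). Camera axes: x right, y down, z forward; pixel columns grow to the right and rows downward; lengths in m; the calibration is good to about 2 mm. A picture is of the moment at which its call begins: read the wrist's pose just before it. camera_params takes no time and is no camera call; for the wrist camera it gives the pose at the moment of the call.
A pose or a line that the arm cannot do raises ctrl.MotionError and nothing moves.
- ctrl.finish_job(): hands the job in, once; it reports no verdict.
Trained networks look in the newest picture that a camera, given by its name, has taken for a name from the list of things; names that differ only in an ending like _2 or _b are one class to them, and where a whole thing is asked for, a point or a joint stands for the part that bears it (a point fixed in the world has none). Each returns a list of dicts, best first, with "p" (0 to 1); they miss things now and then, are a little off and sometimes report something else, mostly with a low value. They report only what shows in the picture. A call takes as long as a camera call.
- eyes.outline_of(camera, label): "pixels" (420x560 bool, what is visible of it).
- eyes.landmark_of(camera, label): "xyz" ([x, y, z] in m, in world coordinates, good to about 4 mm: a listed point, or the origin of a listed thing).
The state is a dict: "time_s": time; "joint_pos": joint angles; "dq": joint speeds; "joint_efforts": joint torques, N m; "tool_pos": TCP position; "ee_rot": TCP orientation; "wrist_force": force on the tool from outside, world axes, zero at the start; "ft_torque": the same for the moment, N m; "width": opening from 0.0 (shut) to 1.0 (fully open).
Only numpy, scipy, OpenCV 4.12 (cv2) and the standard library are available. Lean on these libraries where they do the work, as an engineer would, in place of code of your own. Each camera call takes 0.05 s, during which the arm holds its last target. There are 200 camera calls.

## Working session

There is one attempt and no reset: what is moved stays moved. The work goes in short steps, each a Python script; the robot and the scene stay as the last script left them, time stands still between calls to the robot, and variables do not carry over. Pictures are saved under pics/ and viewed, about 8 in all and at most 12, crops included, and the job is handed in when it is done.

```bash
mkdir -p pics
python3 - <<'E'
from workcell import ctrl,eoat,eyes
import cv2,numpy as np
ims=[]
for c in("side","top"):
    im=eyes.grab_frame(c); ims.append(im)
    p=eyes.camera_params(c); print(c,np.round(p["pose"],3).tolist(),np.round(p["intrinsics"],1).tolist(),p["k1"])
    for n in("blue_cap","yellow_cap","red_cap","gauge_blue","gauge_yellow","gauge_red","plain_bushing","ring_gauge","tape_roll","marker_black","brush"):
        print(n,[(np.round(d["xyz"],3).tolist(),round(d["p"],2)) for d in eyes.landmark_of(c,n)[:2]])
    cv2.imwrite(f"pics/{c}0.png",im[:,:,::-1])
print(ctrl.get_state(),ctrl.nose_length)
E
```

```text
side [[-0.998, -0.014, 0.053, 0.406], [-0.054, 0.44, -0.896, 0.946], [-0.011, -0.898, -0.44, 0.576], [0.0, 0.0, 0.0, 1.0]] [[479.0, 0.0, 284.8], [0.0, 479.0, 210.5], [0.0, 0.0, 1.0]] 0.058448475645305614
blue_cap [([0.508, -0.016, 0.111], 0.61)]
yellow_cap [([0.468, -0.125, 0.112], 0.43)]
red_cap [([0.446, 0.144, 0.114], 0.48)]
gauge_blue [([0.505, -0.024, -0.001], 0.57)]
gauge_yellow [([0.465, -0.127, 0.0], 0.56)]
gauge_red [([0.449, 0.148, 0.002], 0.97)]
plain_bushing [([0.561, 0.078, -0.003], 0.8)]
ring_gauge [([0.585, 0.185, -0.0], 0.57)]
tape_roll [([0.428, -0.268, 0.003], 0.73)]
marker_black [([0.311, -0.27, -0.002], 0.5)]
brush [([0.483, 0.28, -0.001], 0.94)]
top [[0.029, -0.994, 0.103, 0.382], [-0.999, -0.028, 0.018, 0.002], [-0.015, -0.103, -0.995, 0.932], [0.0, 0.0, 0.0, 1.0]] [[400.7, 0.0, 288.0], [0.0, 400.7, 206.4], [0.0, 0.0, 1.0]] 0.01089989100461717
blue_cap [([0.505, -0.014, 0.114], 0.53)]
yellow_cap [([0.464, -0.126, 0.108], 0.65)]
red_cap [([0.578, 0.188, -0.003], 0.28)]
gauge_blue [([0.504, -0.016, -0.001], 0.74), ([0.579, 0.189, -0.003], 0.48)]
gauge_yellow [([0.
[... 335 characters left out ...]
0.0], 0.9)]
{'time_s': 1.2, 'joint_pos': array([-1.33399298e+00,  4.23098014e-01,  1.62992026e+00, -1.27795806e-05,
        1.08858180e+00, -1.90242639e-02]), 'dq': array([-0.00240228,  0.00095216, -0.00194871,  0.00060538, -0.00042419,
        0.00036206]), 'joint_efforts': array([ 1.70417450e-03, -5.57338715e+01, -2.82142603e+01, -1.14389322e-04,
        9.00786763e-04, -1.51247991e-05]), 'tool_pos': array([ 0.15815768, -0.60463588,  0.40471233]), 'ee_rot': array([ 9.91829800e-01,  1.27568211e-01, -6.03104505e-06, -3.07499202e-06]), 'wrist_force': array([ 0.79955005, -0.82058504, -0.23900563]), 'ft_torque': array([-0.02552527, -0.0126405 , -0.01158878]), 'width': 1.0034883563736636} 0.1734
```

View pics/side0.png

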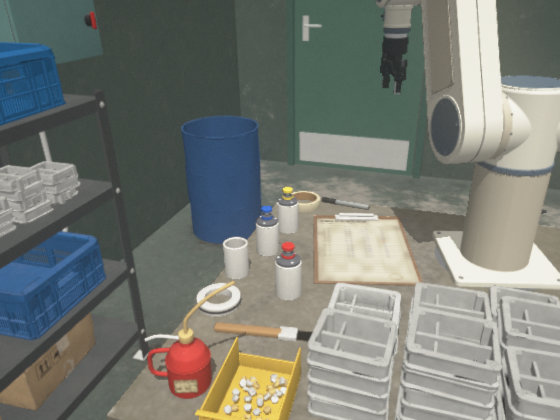

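View pics/top0.png

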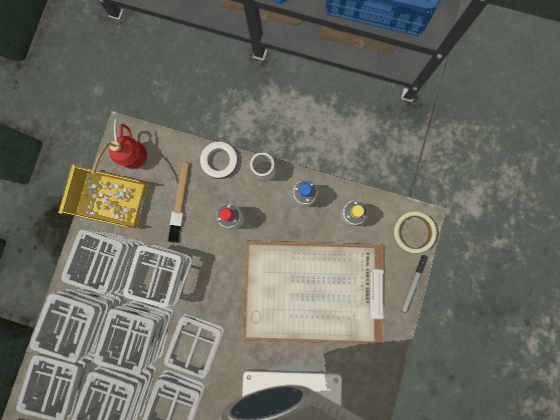

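The side view shows the caps at red (289,247), blue (267,211) and yellow (288,191). In the top view they are at red (226,214), blue (306,190) and yellow (356,211). This matches the networks, apart from the low-p "red_cap" in the top view, which is the ring gauge. Next I'll triangulate and move above blue.

```bash
cat > h.py <<'E'
from workcell import ctrl,eoat,eyes
import cv2,numpy as np
Q=[1,0,0,0]
def ray(c,px,P=None):
    p=P or eyes.camera_params(c); K=p["intrinsics"]
    d=np.array([(px[0]-K[0][2])/K[0][0],(px[1]-K[1][2])/K[1][1]]); u=d.copy()
    for _ in range(10): u=d/(1+p["k1"]*(u@u))
    T=np.array(p["pose"]); v=T[:3,:3]@[*u,1]
    return T[:3,3],v/np.linalg.norm(v)
def tri(rs):
    A=sum(np.eye(3)-np.outer(v,v) for o,v in rs); b=sum((np.eye(3)-np.outer(v,v))@o for o,v in rs)
    x=np.linalg.solve(A,b); return x,[np.linalg.norm(np.cross(x-o,v)) for o,v in rs]
def onz(r,z): o,v=r; return o+v*(z-o[2])/v[2]
def blob(im,col,near=None,r=25):
    h=cv2.cvtColor(im,cv2.COLOR_RGB2HSV); H=h[...,0].astype(int); c={"red":0,"yellow":28,"blue":112}[col]
    m=((np.minimum(abs(H-c),180-abs(H-c))<10)&(h[...,1]>150)&(h[...,2]>60)).astype(np.uint8)
    if near is not None: k=np.zeros_like(m); cv2.circle(k,tuple(int(v) for v in near),r,1,-1); m&=k
    n,_,s,ce=cv2.connectedComponentsWithStats(m); i=1+np.argmax(s[1:,4]); return ce[i],s[i]
E
python3 - <<'E'
from h import *
S=cv2.imread("pics/side0.png")[:,:,::-1].copy();T=cv2.imread("pics/top0.png")[:,:,::-1].copy()
for c,s,t in(("blue",(267,211),(306,190)),("yellow",(288,191),(356,211)),("red",(289,247),(226,214))):
    a,sa=blob(S,c,s,10);b,sb=blob(T,c,t,12)
    x,e=tri([ray("side",a),ray("top",b)]);print(c,a.round(1),sa,b.round(1),sb,x.round(4),np.round(e,4),onz(ray("top",b),.112).round(4))
eoat.move_gripper(0.0)
ctrl.move_to([.505,-.016,.40],Q)
im=eyes.grab_frame("wrist");cv2.imwrite("pics/w0.png",im[:,:,::-1])
print(eyes.landmark_of("wrist","blue_cap")[:2]); s=ctrl.get_state();print(s["time_s"],s["tool_pos"],s["joint_pos"],s["wrist_force"])
print(eyes.camera_params("wrist"))
E
```

```text
blue [266.  208.4] [261 206  11   6  52] [305.1 189.1] [300 184  11  11 104] [ 0.5043 -0.0173  0.108 ] [0.0006 0.0006] [ 0.5032 -0.0172  0.112 ]
yellow [286.9 191. ] [284 190   7   3   9] [359.2 209.7] [353 205  11  10  50] [ 0.4642 -0.1307  0.1013] [0.0004 0.0004] [ 0.4635 -0.129   0.112 ]
red [287.7 246.2] [282 242  12   9  83] [225.5 214.1] [220 208  12  13 117] [0.4479 0.146  0.1068] [0.0006 0.0006] [0.4469 0.1451 0.112 ]
[{'xyz': [0.5052, -0.0161, 0.1122], 'p': 0.98}, {'xyz': [0.5616, 0.0791, -0.0031], 'p': 0.3}]
4.4917 [ 0.50507219 -0.01661529  0.39996942] [-5.64221483e-02  2.53916418e-01  1.89498884e+00 -6.28257164e-05
  9.92662226e-01  1.51539971e+00] [ 0.20038003  0.10235554 -0.03269209]
{'intrinsics': array([[329.21406041,   0.        , 286.88569228],
       [  0.        , 329.21406041, 214.71708594],
       [  0.        ,   0.        ,   1.        ]]), 'k1': -0.06933737884342217, 'pose': array([[-8.66629470e-04, -9.46786093e-01, -3.21862303e-01,
         5.88754090e-01],
       [-9.99999439e-01,  6.24487097e-04,  8.55562400e-04,
        -1.64382683e-02],
       [-6.09035728e-04,  3.21862864e-01, -9.46786104e-01,
         3.69824068e-01],
       [ 0.00000000e+00,  0.00000000e+00,  0.00000000e+00,
         1.00000000e+00]])}
```

View pics/w0.png

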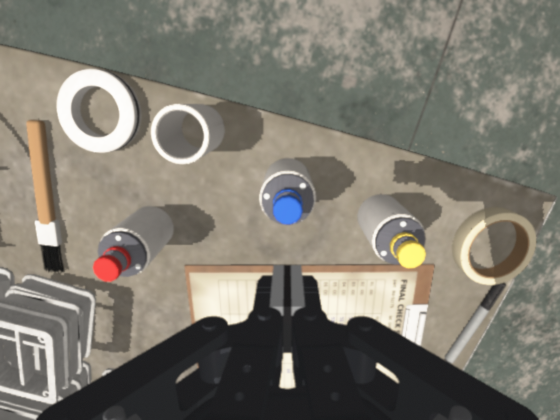

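The wrist view shows blue at (288,205), yellow at (410,250) and red at (108,265), and the blue landmark agrees with the triangulation. Next I'll press blue with a force stop.

```bash
cat >> h.py <<'E'
N=ctrl.nose_length
def press(x,y):
    ctrl.servo_line([x,y,N+.120],Q,speed=.1); ctrl.dwell(.15)
    f0=ctrl.get_state()["wrist_force"]
    r=ctrl.servo_line([x,y,N+.1005],Q,speed=.02,f_stop=10)
    s=ctrl.get_state(); print("hit",r,"tip",(s["tool_pos"]-[0,0,N]).round(4),"dF",(s["wrist_force"]-f0).round(1),"t",round(s["time_s"],2))
    ctrl.servo_line([x,y,N+.150],Q,speed=.1)
E
python3 - <<'E'
from h import *
W=cv2.imread("pics/w0.png")[:,:,::-1].copy()
for c,p in(("blue",(288,205)),("yellow",(410,250)),("red",(108,265))):
    b,s=blob(W,c,p,22);print(c,b.round(1),s,onz(ray("wrist",b),.110).round(4))
press(.5045,-.0165)
im=eyes.grab_frame("wrist");cv2.imwrite("pics/w1.png",im[:,:,::-1])
print(eyes.landmark_of("wrist","blue_cap")[:1],eyes.landmark_of("wrist","gauge_blue")[:1],ctrl.get_state()["time_s"])
E
```

```text
blue [287.4 209.2] [274 195  28  29 647] [ 0.5053 -0.0167  0.11  ]
yellow [407.3 244.8] [398 241  25  13  62] [ 0.4727 -0.1209  0.11  ]
red [107.1 267.8] [ 93 256  29  25 549] [0.4498 0.1465 0.11  ]
hit True tip [ 0.5047 -0.0165  0.103 ] dF [-1.9  1.1  9. ] t 6.67
[{'xyz': [0.5073, -0.0198, 0.1006], 'p': 0.88}] [{'xyz': [0.5001, -0.0176, -0.0004], 'p': 0.94}] 7.4417
```

View pics/w1.png

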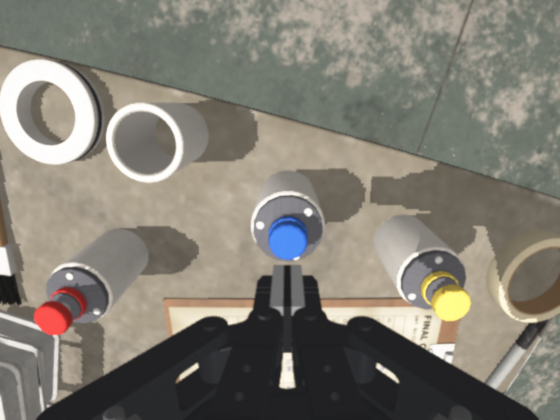

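Blue's cap at (288,238) now sits on its collar, the tip stopped at z = 0.1030, and the bushing is upright. Yellow at (452,302) is still raised. Next I'll do yellow with a close look first, then red the same way.

```bash
cat > go.py <<'E'
import sys
from h import *
c,x,y=sys.argv[1],float(sys.argv[2]),float(sys.argv[3])
p=ctrl.get_state()["tool_pos"]
ctrl.servo_line([p[0],p[1],N+.19],Q,speed=.15)
ctrl.servo_line([x,y,N+.19],Q,speed=.15)
eyes.grab_frame("wrist"); L=eyes.landmark_of("wrist",c+"_cap")[:2]; print(L,eyes.landmark_of("wrist","gauge_"+c)[:1])
o=eyes.outline_of("wrist",c+"_cap")
if L and L[0]["p"]>.5 and np.hypot(L[0]["xyz"][0]-x,L[0]["xyz"][1]-y)<.008:
    x=(x+L[0]["xyz"][0])/2; y=(y+L[0]["xyz"][1])/2; print(x,y); press(x,y)
    im=eyes.grab_frame("wrist");cv2.imwrite(f"pics/{c}1.png",im[:,:,::-1]); print(eyes.landmark_of("wrist",c+"_cap")[:1],eyes.landmark_of("wrist","gauge_"+c)[:1])
print(ctrl.get_state()["time_s"])
E
python3 go.py yellow .4655 -.1265
```

```text
[{'xyz': [0.4626, -0.1245, 0.1148], 'p': 0.6}] [{'xyz': [0.4641, -0.1244, -0.0032], 'p': 0.74}]
0.46405 -0.1255
hit True tip [ 0.4643 -0.1255  0.103 ] dF [-2.8  0.   8.5] t 10.79
[{'xyz': [0.4602, -0.1246, 0.1058], 'p': 0.56}] [{'xyz': [0.4646, -0.127, -0.0035], 'p': 0.83}]
11.5667
```

```bash
ls pics
```

```text
side0.png
top0.png
w0.png
w1.png
yellow1.png
```

Yellow also bottomed out at 0.1030 without moving its bushing. Red is next.

```bash
python3 go.py red .4475 .1455
python3 - <<'E'
from h import *
p=ctrl.get_state()["tool_pos"]
ctrl.servo_line([p[0],p[1],N+.22],Q)
ctrl.servo_line([.40,.03,N+.24],Q,speed=.2)
im=eyes.grab_frame("wrist")
S=eyes.grab_frame("side")
for n in("blue_cap","yellow_cap","red_cap","gauge_blue","gauge_yellow","gauge_red","plain_bushing","ring_gauge","tape_roll","marker_black","brush"):
    print(n,[(np.round(d["xyz"],3).tolist(),round(d["p"],2)) for d in eyes.landmark_of("side",n)[:1]])
cv2.imwrite("pics/fin.png",np.hstack([cv2.resize(S[150:310,200:360],(480,480),interpolation=2),cv2.resize(im,(320,480))])[:,:,::-1])
s=ctrl.get_state();print(s["time_s"],s["wrist_force"])
E
```

```text
[] [{'xyz': [0.4476, 0.1463, 0.0005], 'p': 0.73}]
14.1417
blue_cap [([0.505, -0.017, 0.1], 0.48)]
yellow_cap [([0.468, -0.124, 0.102], 0.63)]
red_cap [([0.446, 0.144, 0.112], 0.4)]
gauge_blue [([0.505, -0.022, -0.004], 0.78)]
gauge_yellow [([0.464, -0.125, 0.002], 0.85)]
gauge_red [([0.451, 0.149, 0.004], 0.65)]
plain_bushing [([0.562, 0.079, -0.002], 0.97)]
ring_gauge [([0.584, 0.184, 0.002], 0.66)]
tape_roll [([0.428, -0.268, 0.006], 0.81)]
marker_black [([0.313, -0.271, 0.002], 0.62)]
brush [([0.48, 0.275, -0.004], 0.76)]
15.925 [-0.14765709 -0.87933665  0.11985984]
```

View pics/fin.png

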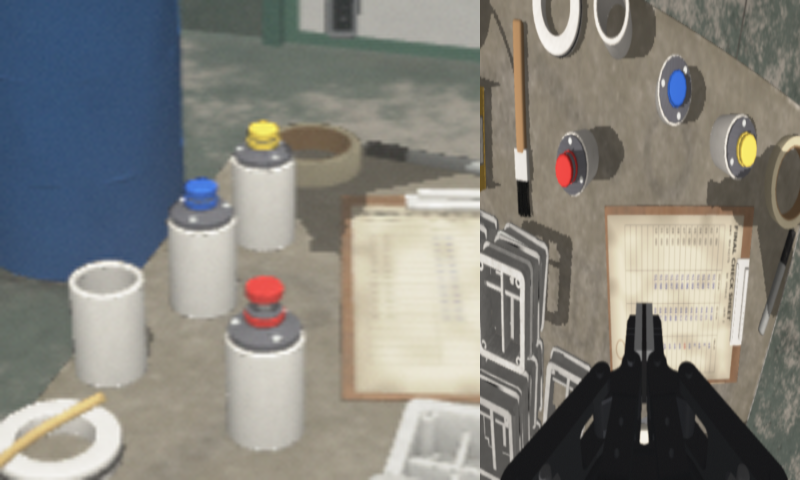

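The blue and yellow caps are down. Red is still raised because the network missed its cap and my guard skipped the press. Four other estimates agree on (0.4475, 0.1455), so I'll press there.

Run:
```python
from h import *
ctrl.servo_line([.4475,.1455,N+.20],Q,speed=.2)
press(.4475,.1455)
ctrl.servo_line([.4475,.1455,N+.22],Q)
ctrl.servo_line([.40,.03,N+.24],Q,speed=.2)
S=eyes.grab_frame("side")
for n in("blue_cap","yellow_cap","red_cap","gauge_blue","gauge_yellow","gauge_red"):
    print(n,[(np.round(d["xyz"],3).tolist(),round(d["p"],2)) for d in eyes.landmark_of("side",n)[:1]])
cv2.imwrite("pics/fin2.png",cv2.resize(S[150:310,200:360],(480,480),interpolation=2)[:,:,::-1])
print(ctrl.get_state()["time_s"])
```

```text
hit True tip [0.4476 0.1456 0.103 ] dF [-0.8 -0.7  9.4] t 18.64
blue_cap [([0.505, -0.018, 0.104], 0.61)]
yellow_cap [([0.444, 0.141, 0.104], 0.23)]
red_cap [([0.444, 0.142, 0.106], 0.61)]
gauge_blue [([0.503, -0.024, -0.004], 0.73)]
gauge_yellow [([0.466, -0.127, -0.002], 0.81)]
gauge_red [([0.45, 0.151, 0.004], 0.76)]
21.0167
```

View pics/fin2.png

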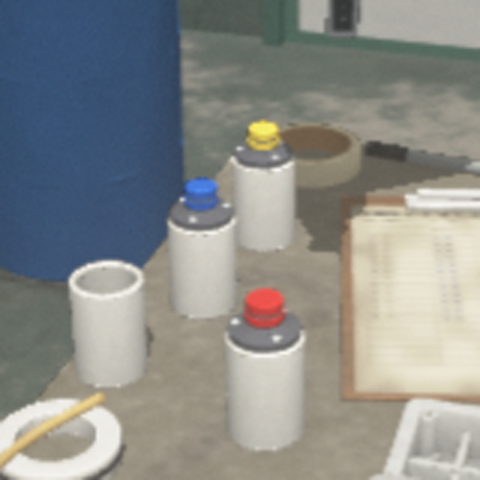

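All three caps now sit on their collars (crop: blue (201,193), yellow (263,135), red (264,307)), and the bushings are upright in their places.

```bash
python3 -c "
from workcell import ctrl
ctrl.finish_job()"
```

```text
the job is handed in; nothing more can be done
```

I pressed the blue pin, then the yellow, then the red, with the closed fingertips, and handed the job in at about 21 s of the 38 s allowed.

- **Depth and force:** Each press stopped on contact with the fingertip at z = 0.1030 m, the fully-down height. The force rise was about 9 N each time.
- **Final picture:** It shows all three caps seated on their collars and the bushings upright where they started. The arm was clear of everything.
- **Other items:** The bystanders measured unmoved within camera accuracy just before the red press. I did not measure them again afterwards.
- **Checks that failed:** The network missed the red cap in the close look, so my guard skipped that press. I then pressed at the position the other estimates agreed on. In the last check the network reported the yellow cap at the red one's place with p = 0.23. I discounted that because the picture and the earlier yellow reading (z = 0.102) show it down.

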